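# Close the carburettor and bolt the cover down in its fixture

### The job

Take the cover plate with the rectangular black block and lower it over the four studs of the carburettor in the fixture until it lies flush (either way round; do not let it drop). Then slide the fixture's barrel bolt fully across over the plate's edge, and swing the bolt's handle fully down into the keeper notch. Leave the other parts and tools on the bench where they are, and let go of everything at the end.

Things in the scene. Friction and masses are not known exactly. Their poses are not given: they have to be found in the camera images.
- cover_mid (a point): Loose cover plate, aluminium, 76 (x) x 110 (y) x 8 mm, with a black rectangular block standing on its middle: 30 (x) x 44 (y) mm, 36 mm tall (44 mm in all); grip the block across its 30 mm side. The point is at the centre, 22 mm above the plate's underside; z up. It lies flat on the bench to the left or right of the fixture; the look-alike plate lies on the other side.
- cover: The same cover plate: origin at the centre of its underside, axes as its centre point. 0.2 to 0.35 kg. Four through holes, 10 mm wide, at x = +-29, y = +-40 mm; it fits the studs either way round.
- fixture: Fixed assembly fixture, yawed; origin on the bench under the centre of the carburettor casting. Dark base 120 (x) x 250 (y) x 12 mm, from y = -185 to +65 mm; on it the lower casting, 76 x 100 mm, flat top 52 mm above the bench. Four upright steel studs 7 mm thick at x = +-29, y = +-40 mm rise to 74 mm above the bench (upper 8 mm conical). On the -y side a barrel bolt.
- seat (a point): Point of the fixture at the centre of the casting's flat top, 52 mm above the bench; axes as the fixture's. With the plate home, the plate's centre point lies 22 mm above it.
- notch (a point): Middle of the keeper notch, on the bolt rod's axis: fixture x = 0, y = -103 mm, 68 mm above the bench. The rod, 12 mm thick along fixture y, runs in a channel 28 mm wide in x, y = -168 to -78 mm, walls up to 84 mm above the bench. On the -x side the wall is open from y = -112 to -94 mm: the notch. Slid across (+y), the rod's end lies 2 mm above the seated plate's edge.
- knob_mid (a point): Middle of the steel knob on the bolt's handle: a cylinder 18 mm thick and 24 mm long at the end of an 8 mm stem, 48 mm from the rod's axis (knob from 36 to 60 mm from the axis). Handle upright: the knob's middle is 116 mm above the bench. Its z axis points outwards along the handle, y along the rod, towards the casting.
- bolt (a joint): Slide of the barrel bolt along the fixture's +y, in m: 0 drawn back (handle at fixture y = -145 mm), 0.045 fully across (handle at y = -100 mm). Starts between 0 and 0.012. Friction about 2 N, stays where it is left.
- handle (a joint): Turn of the bolt's handle about the rod, in rad: about 0 upright, 1.57 fully down, pointing along the fixture's -x (robot side), in the keeper notch. The channel wall lets it turn down only when the bolt is across beyond about 0.038 m. Friction 0.06 N m: stays where it is left. A knob led round in a pinch slips and lags a little: press it home from above.
- other_mid (a point): Look-alike, leave alone: loose aluminium plate 60 (x) x 120 (y) x 8 mm with two holes and a round black boss 38 mm wide, 38 mm tall in all. The point is at its centre, 19 mm above the bench.
- upper: Bystander: loose upper carburettor casting, 90 x 110 mm, 60 mm tall; origin under its centre.
- block: Bystander: loose drilled steel block, 50 x 76 x 25 mm; origin under its centre.
- hammer: Bystander: hammer lying flat, 260 mm long along its x; origin under its middle.
- screwdriver: Bystander: screwdriver lying flat, 200 mm long along its x, 26 mm thick; origin under its middle.
- wrench: Bystander: wrench lying flat between fixture and robot, 180 mm long along its x; origin under its middle.
- can: Bystander: upright lidded jar, 52 mm wide, 100 mm tall; origin under its centre.
Mind the look-alikes: they are no part of the job. What is shaped like the cover but red or turquoise is not meant.

How it is judged:
By the outcome, as a careful person would: the job done as asked, in the order asked, and still so for the second after the job is handed in, with the robot touching nothing.
It also fails if it takes over 66 s, if anything falls off the work surface, if the arm or the gripper's body presses on something with over 40 N, if the wrist force passes 120 N, or if a joint passes its speed limit or range.

### The arm

A 6-joint arm with a two-finger parallel gripper is mounted at the origin on the work surface. World frame = base frame: x ahead of the robot, y to its left, z up, the work surface at z = 0. Lengths are in m, angles in rad, forces in N, time in s.
With the tool pointing down it reaches from about 0.35 to 0.975 m from the base axis. Payload 4.9 kg.
Tool frame: the origin (TCP) lies midway between the tips of the shut fingers; the grasp point (between the pads) lies 19 mm behind it; z points along the fingers, y is the direction in which the jaws open and shut (so a half turn about z gives the same grasp; the last joint's range is limited). The gripper opens to 85 mm and grips with 20 to 120 N. Pads are 22 mm wide; open, the fingers measure 114 mm over their backs; the gripper's body (76 mm by 85 mm) begins 54 mm behind the grasp point. The pads swing forward as they close: fully open they stand 13 mm farther back than shut.
Start: joints at [-1.311, 0.053, 1.613, -0, 1.476, -0.119], TCP at [0.231, -0.581, 0.231] pointing down, gripper open.
Joint ranges: [-3.01, 3.01], [-1.01, 2.22], [0.06, 2.58], [-1.02, 4.17], [0.09, 2.62], [-3.14, 3.14]. Speed limits (rad/s): [2.57, 2.57, 3.14, 3.14, 3.14, 3.14].

### API

Orientations are given as a rotation vector (axis times angle).
In Python, from station import ctrl gives the robot as it stands.
- The arm moves only by the tool play_rows, never from a script. Its argument "motion" is a list that holds one entry, the list of rows, each a list of 7 numbers: the closure, from -1 (fully open) to 1 (shut), then the shift along the tool's x, y, z in cm, then the turn, a rotation vector about the tool's x, y, z in degrees. A call has 1 to 20 rows; each row is the pose to reach, as a shift and turn from the pose measured when the call began, along the tool's axes at that moment; what a row does not reach only later rows make up. A row lasts 1/8 s, in which the tool goes at most 62.5 mm and 10.7 degrees, less where a joint would pass 70% of its speed; a pose out of reach is approached as far as the arm can. A call with a gripper value outside its range is refused whole. The fingers move at their own pace and stop on an object; "newtons" is the grip in N (left out, the last holds). Time passes only in rows, so rows that repeat a pose let the fingers close. It gives the time, the measured TCP pose, the force and the opening at its end, in the units of the state.
- ctrl.get_obs(): the state, without advancing time (a new reading comes with each control period).
- ctrl.get_image(name): name is "scene" or "side" or "wrist"; returns a dict with "color" (384x512x3 uint8, red, green, blue), "mtx" (3x3 intrinsics, pixels), "T" (4x4, takes a point from camera to world coordinates). Camera axes: x right, y up, looking along -z (the intrinsics and any distortion apply to the point x, -y, -z); pixel columns grow to the right and rows downward; lengths in m; the calibration is good to about 2 mm. A picture is of the moment at which its call begins. There is no depth.
- ctrl.finish_job(): hands the job in, once; it reports no verdict.
The state is a dict: "t": time; "q": joint angles; "dq": joint speeds; "effort": joint torques, N m; "tool_pos": TCP position; "tool_rot": TCP orientation; "contact_force": force on the tool from outside, world axes, zero at the start; "wrist_torque": the same for the moment, N m; "opening": finger opening in m.
Only numpy, scipy, OpenCV 4.12 (cv2) and the standard library are available. Lean on these libraries where they do the work, as an engineer would, in place of code of your own. Each camera call takes 0.05 s, during which the arm holds its last target.

## Working session

There is one attempt and no reset: what is moved stays moved. The work goes in short steps, Python scripts to look and compute and a tool call to move; the robot and the scene stay as the last step left them, time stands still between calls to the robot, and variables do not carry over. Pictures are saved under pics/ and viewed, and the job is handed in when it is done.

Besides the shell and the picture viewer there is one more tool, called after "Request:" by a JSON object that holds its "api" and its "payload". play_rows: Moves the arm, as the interface text tells. Its arguments: {"type":"object","properties":{"motion":{"type":"array"},"newtons":{"type":"number"}},"required":["motion"]}

```bash
mkdir -p pics; ls
python3 - <<'E'
from station import ctrl
import cv2,numpy as np
o=ctrl.get_obs();print({k:np.round(v,3) for k,v in o.items()})
for n in ["scene","side","wrist"]:
    d=ctrl.get_image(n);cv2.imwrite(f"pics/{n}0.png",d["color"][:,:,::-1]);print(n,np.round(d["mtx"],1).tolist(),np.round(d["T"],3).tolist(),[k for k in d])
E
```

```text
pics
{'t': np.float64(0.0), 'q': array([-1.311,  0.053,  1.614,  0.   ,  1.476, -0.119]), 'dq': array([ 0.001, -0.001, -0.001,  0.   , -0.001,  0.002]), 'effort': array([ 1.0000e-03, -3.9368e+01, -3.7018e+01, -0.0000e+00,  7.0000e-03,
        0.0000e+00]), 'tool_pos': array([ 0.231, -0.58 ,  0.23 ]), 'tool_rot': array([-3.083, -0.591,  0.   ]), 'contact_force': array([ 0.041,  0.432, -0.19 ]), 'wrist_torque': array([0.03 , 0.02 , 0.009]), 'opening': np.float64(0.085)}
scene [[476.8, 0.0, 263.2], [0.0, 476.8, 199.5], [0.0, 0.0, 1.0]] [[0.385, -0.487, 0.784, 1.713], [0.923, 0.199, -0.33, -0.517], [0.005, 0.85, 0.526, 0.895], [0.0, 0.0, 0.0, 1.0]] ['color', 'mtx', 'T']
side [[444.8, 0.0, 261.0], [0.0, 444.8, 193.9], [0.0, 0.0, 1.0]] [[-0.77, 0.457, -0.445, -0.208], [-0.638, -0.55, 0.539, 0.906], [0.002, 0.699, 0.715, 1.269], [0.0, 0.0, 0.0, 1.0]] ['color', 'mtx', 'T']
wrist [[319.4, 0.0, 253.6], [0.0, 319.4, 194.0], [0.0, 0.0, 1.0]] [[0.37, 0.879, 0.301, 0.309], [-0.929, 0.351, 0.118, -0.55], [-0.002, -0.323, 0.946, 0.374], [0.0, 0.0, 0.0, 1.0]] ['color', 'mtx', 'T']
```

View pics/scene0.png

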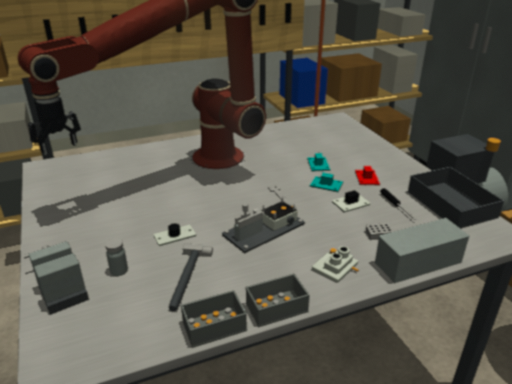

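View pics/side0.png

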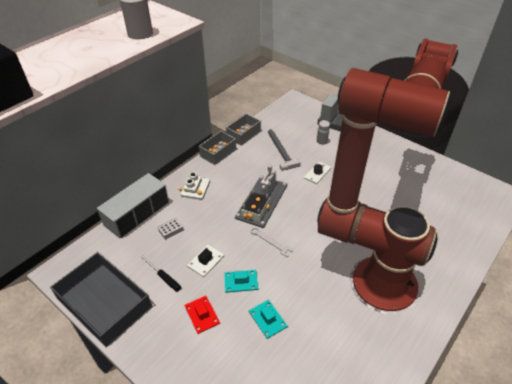

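View pics/wrist0.png

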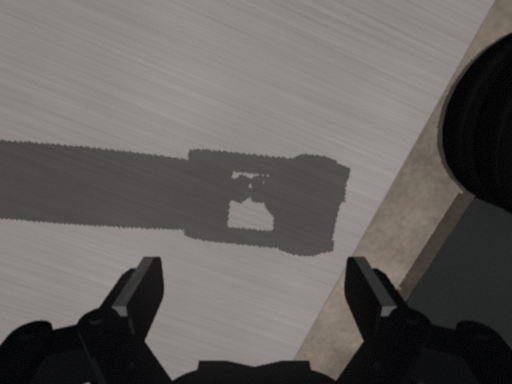

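The cover lies at about scene (351,200) and side (206,260). The look-alike is at scene (175,232), and the fixture at scene (264,225). I'll zoom in next.

```bash
cat > h.py <<'E'
import numpy as np,cv2
from station import ctrl
def ray(d,u,v):
    K=d["mtx"];T=d["T"];r=T[:3,:3]@np.array([(u-K[0,2])/K[0,0],-(v-K[1,2])/K[1,1],-1.]);return T[:3,3],r
def onz(d,u,v,z):
    c,r=ray(d,u,v);return c+r*(z-c[2])/r[2]
def proj(d,p):
    T=d["T"];q=T[:3,:3].T@(np.asarray(p)-T[:3,3]);K=d["mtx"];return np.array([K[0,2]+K[0,0]*q[0]/-q[2],K[1,2]-K[1,1]*q[1]/-q[2]])
def crop(d,x,y,w,h,s,fn):
    c=d["color"][y:y+h,x:x+w,::-1];cv2.imwrite(fn,cv2.resize(c,None,fx=s,fy=s,interpolation=cv2.INTER_CUBIC))
E
python3 - <<'E'
from h import *
d=ctrl.get_image("scene");crop(d,215,175,100,75,8,"pics/s_fix.png");crop(d,325,180,50,37,10,"pics/s_cov.png")
e=ctrl.get_image("side");crop(e,225,155,80,75,8,"pics/d_fix.png");crop(e,180,235,50,45,10,"pics/d_cov.png")
print(onz(d,351,204,0),onz(e,206,262,0),onz(d,264,228,0),onz(e,262,200,0),onz(d,175,236,0),onz(e,317,174,0))
E
```

```text
[0.52470624 0.3192788  0.        ] [0.51768212 0.32553396 0.        ] [ 0.5437128  -0.02070524  0.        ] [ 0.55710443 -0.02764357  0.        ] [ 0.47740105 -0.29876384  0.        ] [ 0.47578612 -0.28987344  0.        ]
```

View pics/s_fix.png

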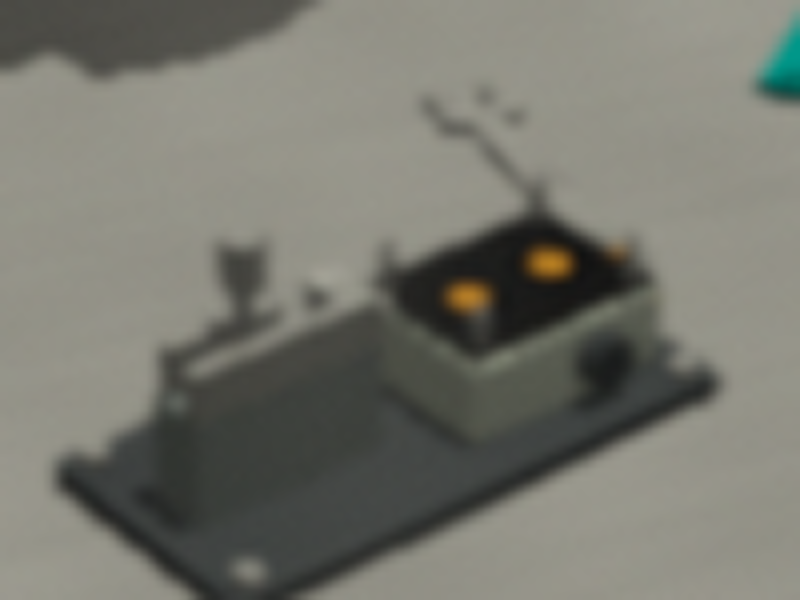

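View pics/d_fix.png

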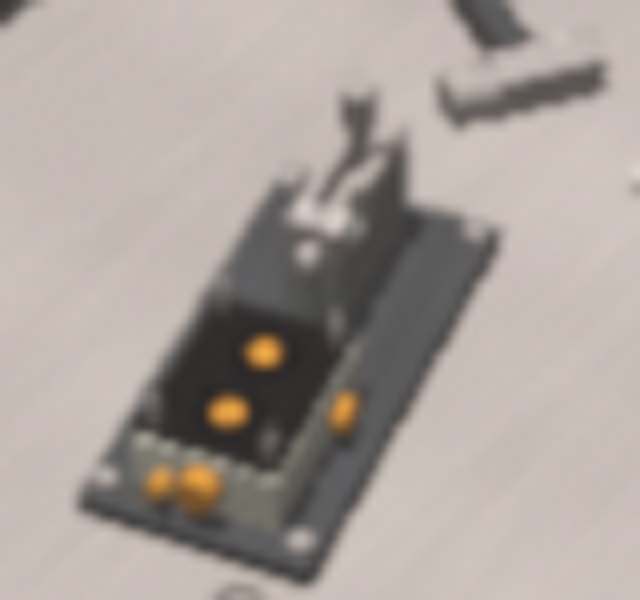

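View pics/s_cov.png

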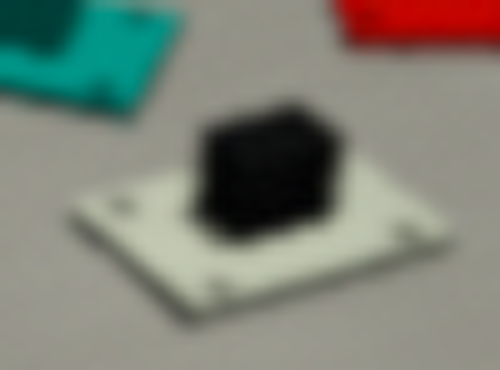

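View pics/d_cov.png

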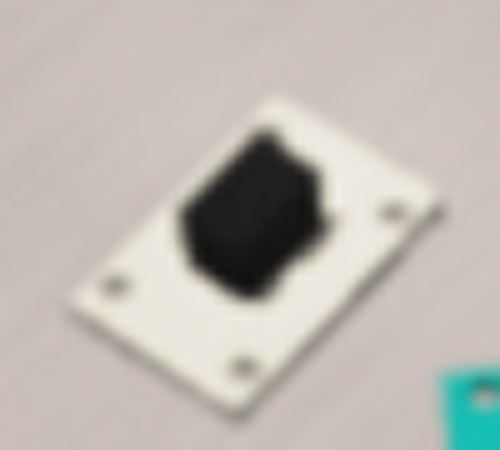

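```bash
cat >> h.py <<'E'
from scipy.spatial.transform import Rotation as R
def tool():
    o=ctrl.get_obs();return np.array(o["tool_pos"]),R.from_rotvec(o["tool_rot"])
def goal(p,yawdir,verbose=True):
    """shift (cm) and turn (deg) to reach TCP p with tool down, jaw axis y along yawdir (deg, mod 180)"""
    p0,R0=tool();best=None
    for a in (yawdir,yawdir+180):
        y=np.array([np.cos(np.radians(a)),np.sin(np.radians(a)),0]);z=np.array([0,0,-1.]);x=np.cross(y,z)
        Rt=R.from_matrix(np.c_[x,y,z]);rv=(R0.inv()*Rt).as_rotvec(degrees=True)
        if best is None or np.linalg.norm(rv)<np.linalg.norm(best):best=rv
        print("alt",np.round(rv,1))
    s=R0.inv().apply(np.array(p)-p0)*100
    print("shift cm",np.round(s,2),"turn",np.round(best,2));return s,best
E
python3 - <<'E'
from h import *
e=ctrl.get_image("side")
c=[onz(e,u,v,.008)[:2] for u,v in [(187,265.5),(203.7,276.5),(224,255.5),(207.5,244.5)]];c=np.array(c)
print(c.mean(0)); 
for i in range(4):
  q=c[(i+1)%4]-c[i];print(np.linalg.norm(q),np.degrees(np.arctan2(q[1],q[0])))
f=np.array([onz(e,u,v,.012)[:2] for u,v in [(235.6,217.5),(263.75,227.5),(287.25,184.4)]]);print(f)
for i in range(2):
  q=f[i+1]-f[i];print(np.linalg.norm(q),np.degrees(np.arctan2(q[1],q[0])))
p,r=tool();print(r.as_matrix().round(3), ctrl.get_obs()["q"])
E
```

```text
[0.51923624 0.32460015]
0.07566995488250802 -176.42278120234857
0.1073413410441778 -86.36450822711132
0.07829406369808409 1.5678547924502741
0.11011923889504413 94.97445294484636
[[ 0.56844609  0.1145591 ]
 [ 0.4560352   0.08482643]
 [ 0.52675419 -0.1510031 ]]
0.1162765624247915 -165.18454736889296
0.24620467023813702 -73.30741450795136
[[ 0.929  0.37  -0.   ]
 [ 0.37  -0.929  0.001]
 [ 0.    -0.001 -1.   ]] [-1.31101196e+00  5.29535586e-02  1.61334812e+00  7.58170065e-06
  1.47598894e+00 -1.18998757e-01]
```

Run:
```python
from h import *
goal([.52,0.0,.30],4)
```

```text
alt [ -0.   -0.  -72.3]
alt [ -0.    0.  107.7]
shift cm [ 48.31 -43.25  -6.88] turn [-3.00e-02 -3.00e-02 -7.23e+01]
```

Request:
{"api": "play_rows", "payload": {"motion": [[[-1, 24, -21.6, -6.9, 0, 0, -36], [-1, 48.3, -43.2, -6.9, 0, 0, -72.3], [-1, 48.3, -43.2, -6.9, 0, 0, -72.3], [-1, 48.3, -43.2, -6.9, 0, 0, -72.3], [-1, 48.3, -43.2, -6.9, 0, 0, -72.3], [-1, 48.3, -43.2, -6.9, 0, 0, -72.3], [-1, 48.3, -43.2, -6.9, 0, 0, -72.3], [-1, 48.3, -43.2, -6.9, 0, 0, -72.3], [-1, 48.3, -43.2, -6.9, 0, 0, -72.3], [-1, 48.3, -43.2, -6.9, 0, 0, -72.3], [-1, 48.3, -43.2, -6.9, 0, 0, -72.3], [-1, 48.3, -43.2, -6.9, 0, 0, -72.3], [-1, 48.3, -43.2, -6.9, 0, 0, -72.3], [-1, 48.3, -43.2, -6.9, 0, 0, -72.3], [-1, 48.3, -43.2, -6.9, 0, 0, -72.3]]]}}

```text
t: 2.17
tool_pos: [0.5198, -0.0015, 0.3002]
tool_rot: [-2.144, -2.296, -0.001]
contact_force: [0.1, 0.1, 0.2]
opening: 0.0854
```

Run:
```python
from h import *
d=ctrl.get_image("wrist");cv2.imwrite("pics/w1.png",d["color"][:,:,::-1]);crop(d,0,0,512,384,1.5,"pics/w1b.png")
```

```text
(no output)
```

View pics/w1b.png

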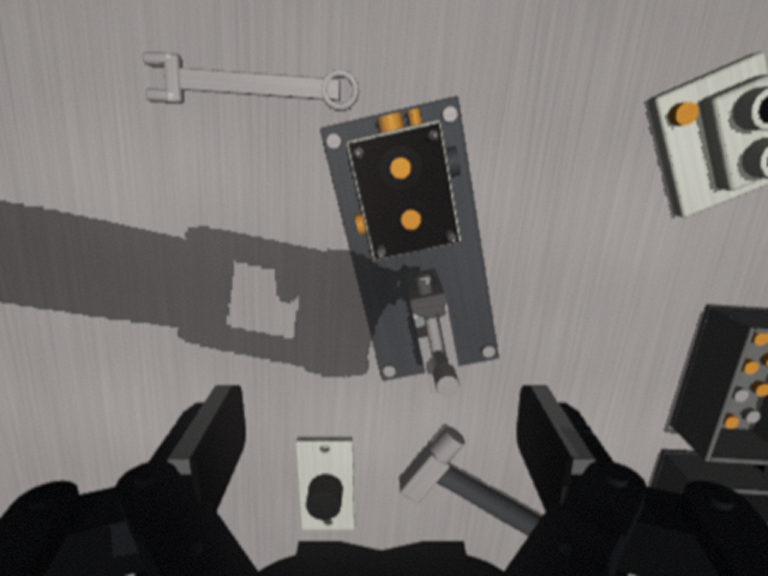

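The fixture fills the view. The studs are near (239,101), (289,89), (301,158) and (254,167), and the base corners near (214,86), (306,65), (331,237) and (256,253). I'll zoom in.

Run:
```python
from h import *
d=ctrl.get_image("wrist");crop(d,205,60,135,100,6,"pics/w2a.png");crop(d,235,140,110,125,5,"pics/w2b.png")
```

```text
(no output)
```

View pics/w2a.png

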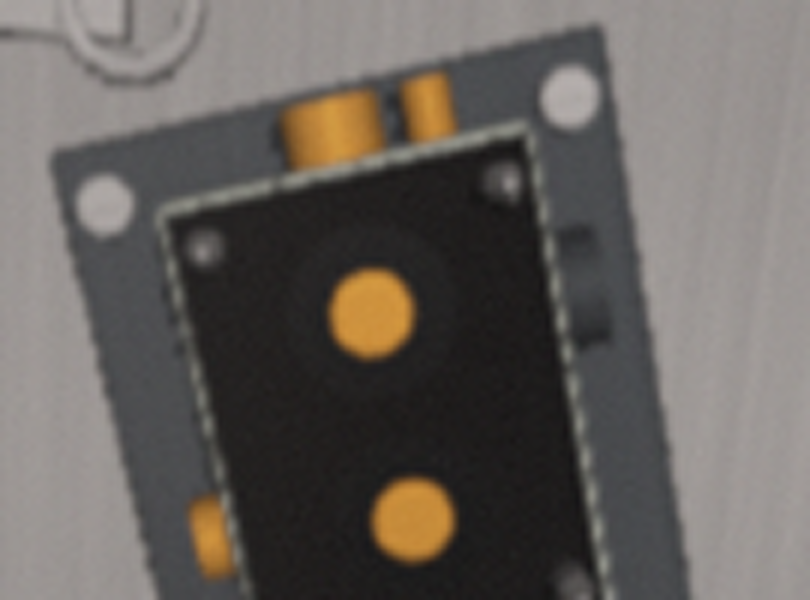

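View pics/w2b.png

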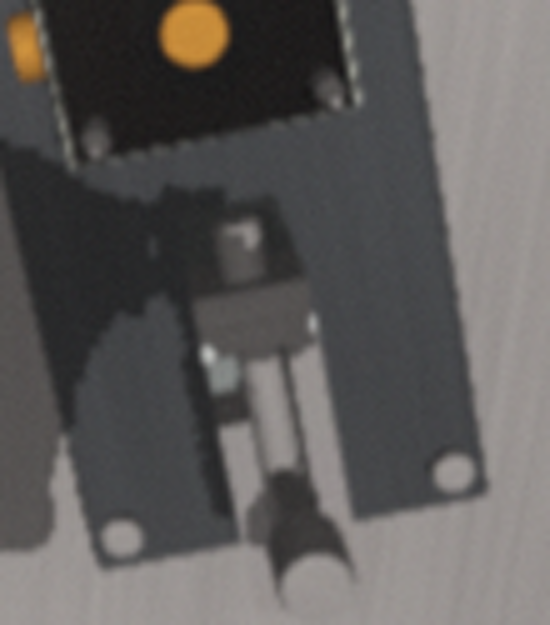

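```bash
cat >> h.py <<'E'
def fitpose(L,W):
    L=np.array(L);W=np.array(W)[:,:2];lm=L.mean(0);wm=W.mean(0);a=L-lm;b=W-wm
    th=np.arctan2((a[:,0]*b[:,1]-a[:,1]*b[:,0]).sum(),(a*b).sum());c,s=np.cos(th),np.sin(th);Rm=np.array([[c,-s],[s,c]])
    t=wm-Rm@lm;res=W-(L@Rm.T+t);return t,np.degrees(th),res
def up(o,s,p): return (p[0]+.5)/s-.5+o[0],(p[1]+.5)/s-.5+o[1]
E
python3 - <<'E'
from h import *
d=ctrl.get_image("wrist")
A=lambda *p:up((205,60),6,p)
B=lambda *p:up((235,140),5,p)
print(d["T"].round(4).tolist())
px=[A(165,212),A(530,128),B(73,165),B(360,103)]
W=[onz(d,*p,.052) for p in px];L=[(-.038,.05),(.038,.05),(-.038,-.05),(.038,-.05)]
t,th,r=fitpose(L,W);print(t,th,(r*1000).round(1).tolist())
px=[A(52,155),A(603,25),B(103,568),B(487,490)]
W=[onz(d,*p,.012) for p in px];L=[(-.06,.065),(.06,.065),(-.06,-.185),(.06,-.185)]
t,th,r=fitpose(L,W);print(t,th,(r*1000).round(1).tolist())
k=onz(d,*B(317,583),.128)[:2];c,s=np.cos(np.radians(th)),np.sin(np.radians(th));print(k,np.array([[c,s],[-s,c]])@(k-t))
E
```

```text
[[0.9976, -0.0651, -0.0224, 0.5151], [0.0689, 0.9442, 0.3222, 0.0819], [0.0002, -0.323, 0.9464, 0.4443], [0.0, 0.0, 0.0, 1.0]]
[0.53876458 0.0331959 ] 16.227518613415626 [[2.3, -1.4], [-1.1, -2.3], [0.5, 2.0], [-1.8, 1.7]]
[0.53874027 0.03324828] 16.457669970776475 [[0.8, -0.8], [-0.0, -1.0], [0.6, 0.8], [-1.4, 1.0]]
[ 0.57723558 -0.09586626] [ 0.0003391  -0.13473062]
```

Run:
```python
from h import *
goal([.52,0.3,.2],4)
```

```text
alt [ 0.  -0.  -0.1]
alt [-1.000e-01 -0.000e+00  1.799e+02]
shift cm [30.03  2.07 10.05] turn [ 0.   -0.03 -0.05]
```

Request:
{"api": "play_rows", "payload": {"motion": [[[-1, 10, 0.7, 2, 0, 0, 0], [-1, 30, 2.1, 10, 0, 0, 0], [-1, 30, 2.1, 10, 0, 0, 0], [-1, 30, 2.1, 10, 0, 0, 0], [-1, 30, 2.1, 10, 0, 0, 0], [-1, 30, 2.1, 10, 0, 0, 0], [-1, 30, 2.1, 10, 0, 0, 0], [-1, 30, 2.1, 10, 0, 0, 0], [-1, 30, 2.1, 10, 0, 0, 0]]]}}

```text
t: 3.45
tool_pos: [0.521, 0.2987, 0.2015]
tool_rot: [2.146, 2.294, 0.003]
contact_force: [0.1, 0.1, -0.2]
opening: 0.0855
```

Run:
```python
from h import *
print(tool()[0])
d=ctrl.get_image("wrist");crop(d,0,0,512,384,1.5,"pics/w3.png")
```

```text
[0.52097719 0.29865818 0.20148599]
```

View pics/w3.png

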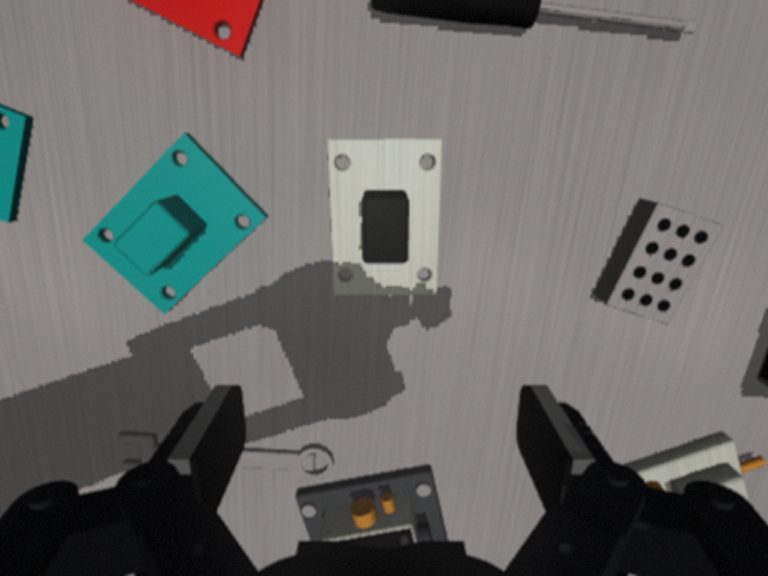

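The cover is clear. Its holes are near (228,108), (285,108), (283,183) and (230,183).

Run:
```python
from h import *
d=ctrl.get_image("wrist");crop(d,210,85,95,118,5,"pics/w4.png")
```

```text
(no output)
```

View pics/w4.png

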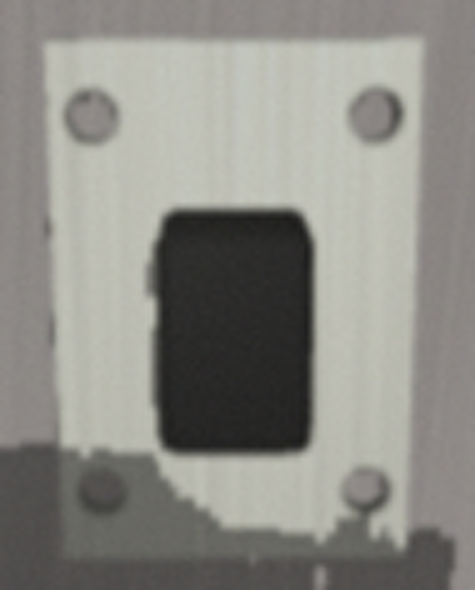

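Run:
```python
from h import *
d=ctrl.get_image("wrist")
A=lambda *p:up((210,85),5,p)
W=[onz(d,*A(*p),.008) for p in [(92,115),(376,115),(103,490),(366,488)]];L=[(-.029,.04),(.029,.04),(-.029,-.04),(.029,-.04)]
t,th,r=fitpose(L,W);print(t,th,(r*1000).round(1).tolist())
W=[onz(d,*A(*p),.008) for p in [(44,40),(423,38),(65,557),(406,552)]];L=[(-.038,.055),(.038,.055),(-.038,-.055),(.038,-.055)]
t2,th2,r=fitpose(L,W);print(t2,th2,(r*1000).round(1).tolist())
print(tool()[0])
# block height 44 mm: TCP low so pads cover block; TCP z ~ 0.014
goal([*((t+t2)/2),.016],(th+th2)/2)
goal([*((t+t2)/2),.1],(th+th2)/2)
```

```text
[0.52341397 0.32073277] 4.106028797120962 [[-0.0, -0.0], [0.0, -0.2], [0.0, 0.0], [-0.0, 0.2]]
[0.52348444 0.32049789] 4.322101126051429 [[-0.1, 0.0], [0.2, -0.2], [-0.2, -0.2], [0.0, 0.4]]
[0.52061199 0.29909436 0.2009987 ]
alt [ 0.  -0.1 -0.3]
alt [-1.000e-01 -1.000e-01  1.797e+02]
shift cm [ 2.11  0.41 18.5 ] turn [ 0.04 -0.05 -0.33]
alt [ 0.  -0.1 -0.3]
alt [-1.000e-01 -1.000e-01  1.797e+02]
shift cm [ 2.12  0.42 10.1 ] turn [ 0.04 -0.05 -0.33]
```

Request:
{"api": "play_rows", "payload": {"motion": [[[-1, 2.1, 0.4, 6, 0, 0, -0.3], [-1, 2.1, 0.4, 12, 0, 0, -0.3], [-1, 2.1, 0.4, 16, 0, 0, -0.3], [-1, 2.1, 0.4, 18.0, 0, 0, -0.3], [-1, 2.1, 0.4, 18.8, 0, 0, -0.3], [-1, 2.1, 0.4, 18.8, 0, 0, -0.3], [-1, 2.1, 0.4, 18.8, 0, 0, -0.3]]]}}

```text
t: 4.47
tool_pos: [0.5249, 0.3211, 0.0152]
tool_rot: [2.138, 2.3, 0.007]
contact_force: [0.2, -0.8, 0.9]
opening: 0.0851
```

Run:
```python
from h import *
goal([.52345,.3206,.013],4.2)
```

```text
alt [ 0.2 -0.1 -0. ]
alt [ -0.2  -0.4 180. ]
shift cm [-0.04 -0.15  0.22] turn [ 0.25 -0.13 -0.02]
```

Request:
{"api": "play_rows", "payload": {"motion": [[[-1, 0, -0.15, 0.2, 0.2, 0, 0], [-1, 0, -0.15, 0.2, 0.2, 0, 0], [1, 0, -0.15, 0.2, 0.2, 0, 0], [1, 0, -0.15, 0.2, 0.2, 0, 0], [1, 0, -0.15, 0.2, 0.2, 0, 0], [1, 0, -0.15, 0.2, 0.2, 0, 0], [1, 0, -0.15, 0.2, 0.2, 0, 0], [1, 0, -0.15, 0.2, 0.2, 0, 0]]], "newtons": 60}}

```text
t: 5.48
tool_pos: [0.5236, 0.3211, 0.0134]
tool_rot: [-2.138, -2.3, -0.004]
contact_force: [0.7, 0.5, -0.1]
opening: 0.0289
```

Run:
```python
from h import *
d={"mtx":ctrl.get_image("wrist")["mtx"],"T":np.array([[0.9976, -0.0651, -0.0224, 0.5151], [0.0689, 0.9442, 0.3222, 0.0819], [0.0002, -0.323, 0.9464, 0.4443], [0.0, 0.0, 0.0, 1.0]])}
# predicted tips
t=np.array([.5387,.0332]);th=np.radians(16.35);c,s=np.cos(th),np.sin(th)
im=cv2.imread("pics/w1.png");S=10;big=cv2.resize(im[80:180,225:315],None,fx=6,fy=6,interpolation=cv2.INTER_CUBIC)
for x in(-.029,.029):
  for y in(-.04,.04):
    p=t+np.array([c*x-s*y,s*x+c*y])
    for z,col in((.052,(0,255,0)),(.066,(255,255,0)),(.074,(0,0,255))):
      u=(proj(d,[*p,z])-[225,80]+.5)*6
      cv2.circle(big,tuple(int(v) for v in u),2,col,-1)
cv2.imwrite("pics/pred.png",big)
goal([.5236,.3206,.16],4.2);goal([.5386,.0337,.115],16.35)
```

```text
alt [ 0.1 -0.1 -0. ]
alt [-2.0e-01 -1.0e-01  1.8e+02]
shift cm [ -0.02   0.02 -14.66] turn [ 0.07 -0.14 -0.02]
alt [  0.1  -0.1 -12.2]
alt [-2.000e-01 -1.000e-01  1.678e+02]
shift cm [-28.75  -0.58 -10.23] turn [  0.08  -0.13 -12.17]
```

View pics/pred.png

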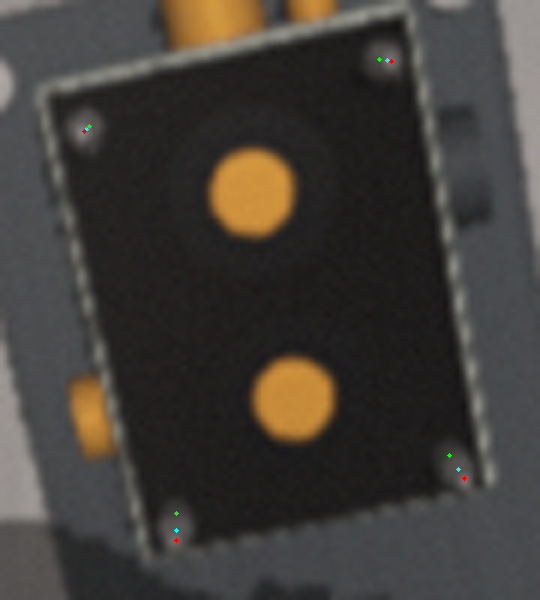

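The predicted stud axes sit on the imaged studs to within about 0.5 mm. Next I'll lift and transfer.

Request:
{"api": "play_rows", "payload": {"motion": [[[1, 0, 0, -2, 0, 0, 0], [1, 0, 0, -7, 0, 0, 0], [1, 0, 0, -12, 0, 0, 0], [1, -3, 0, -14, 0, 0, -1], [1, -7, 0, -14, 0, 0, -3], [1, -11, -0.2, -14, 0, 0, -5], [1, -15, -0.3, -14, 0, 0, -7], [1, -19, -0.4, -14, 0, 0, -9], [1, -23, -0.5, -13, 0, 0, -11], [1, -27, -0.6, -11.5, 0, 0, -12.2], [1, -28.7, -0.6, -10.2, 0, 0, -12.2], [1, -28.7, -0.6, -10.2, 0, 0, -12.2], [1, -28.7, -0.6, -10.2, 0, 0, -12.2], [1, -28.7, -0.6, -10.2, 0, 0, -12.2]]]}}

```text
t: 7.28
tool_pos: [0.5388, 0.0353, 0.1155]
tool_rot: [1.88, 2.516, 0.005]
contact_force: [1.1, 1.1, -2.7]
opening: 0.0292
```

Run:
```python
from h import *
goal([.5386,.0337,.095],16.35);print(ctrl.get_obs()["opening"],tool()[0],ctrl.get_obs()["contact_force"])
d=ctrl.get_image("wrist");crop(d,0,0,512,384,1.5,"pics/w5.png")
e=ctrl.get_image("side");crop(e,220,140,90,90,6,"pics/d5.png")
```

```text
alt [ 0.2 -0.1  0.1]
alt [   0.2    0.3 -179.9]
shift cm [-0.15 -0.07  2.05] turn [ 0.17 -0.11  0.11]
0.029213036372750308 [0.53884916 0.03525866 0.11547639] [ 1.06991701  1.08171229 -2.7481681 ]
```

View pics/w5.png

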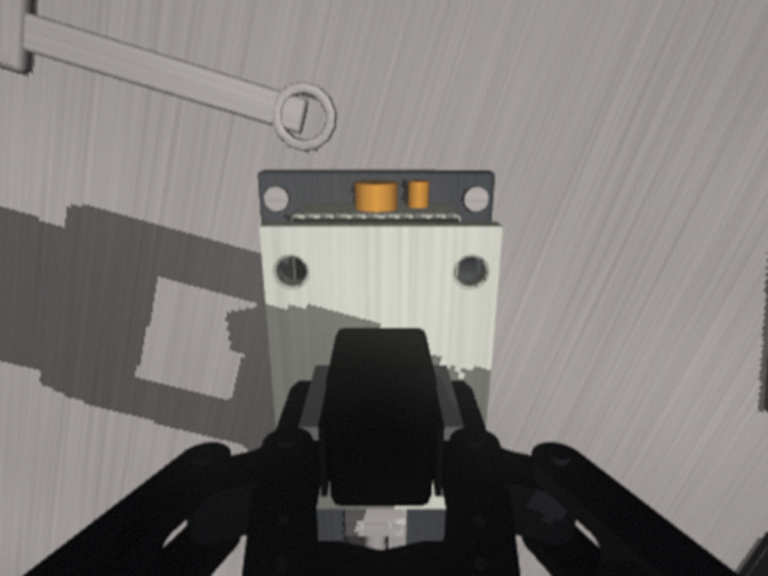

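View pics/d5.png

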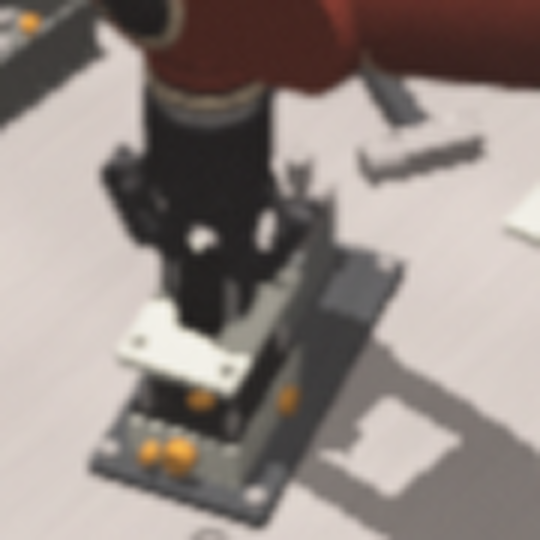

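Request:
{"api": "play_rows", "payload": {"motion": [[[1, -0.15, -0.05, 0.6, 0.1, -0.1, 0.1], [1, -0.15, -0.07, 1.4, 0.1, -0.1, 0.1], [1, -0.15, -0.07, 2.1, 0.1, -0.1, 0.1], [1, -0.15, -0.07, 2.1, 0.1, -0.1, 0.1], [1, -0.15, -0.07, 2.1, 0.1, -0.1, 0.1]]]}}

```text
t: 8.0
tool_pos: [0.5386, 0.0334, 0.0943]
tool_rot: [1.883, 2.514, 0.001]
contact_force: [0.6, -0.1, -2.7]
opening: 0.0295
```

Run:
```python
from h import *
goal([.5386,.0337,.085],16.35);print(ctrl.get_obs()["opening"],tool()[0],ctrl.get_obs()["contact_force"])
d=ctrl.get_image("wrist");crop(d,165,130,180,100,4.4,"pics/w6.png")
zt=tool()[0][2]-.0134+.008
t=np.array([.5387,.0332]);th=np.radians(16.35);c,s=np.cos(th),np.sin(th)
for x in(-.029,.029):
    y=.04;p=t+np.array([c*x-s*y,s*x+c*y])
    print("hole if aligned",proj(d,[*p,zt]),proj(d,[*p,zt-.008]),"stud tip",proj(d,[*p,.074]),proj(d,[*p,.066]))
```

```text
alt [ 0.1 -0.  -0. ]
alt [-0.0e+00 -1.0e-01  1.8e+02]
shift cm [0.03 0.01 0.93] turn [ 0.05 -0.01 -0.  ]
0.029490031978477004 [0.53860536 0.03341885 0.09427252] [ 0.62953925 -0.13728255 -2.70894366]
hole if aligned [192.28635052 179.13702658] [195.12446677 174.74836963] stud tip [197.42632594 171.18894171] [199.81582879 167.49398795]
hole if aligned [311.63712595 179.12446509] [308.92532164 174.73794439] stud tip [306.72583928 171.18013791] [304.44254613 167.486762  ]
```

View pics/w6.png

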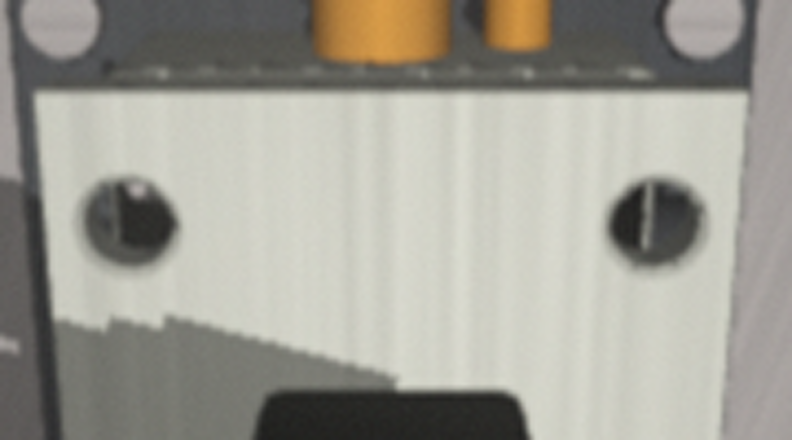

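```bash
python3 - <<'E'
from h import *
d=ctrl.get_image("wrist");crop(d,175,160,40,40,15,"pics/hl.png");crop(d,295,160,40,40,15,"pics/hr.png")
t=np.array([.5387,.0332]);th=np.radians(16.35);c,s=np.cos(th),np.sin(th)
F=lambda x,y,z:proj(d,[t[0]+c*x-s*y,t[1]+s*x+c*y,z])
for X in(.0365,.038):
  for y in (.01,.015,.02,.025,.03): print(X,y,F(-X,y,.052).round(1),F(X,y,.052).round(1))
E
python3 - <<'E'
import cv2,numpy as np
a=cv2.imread("pics/hl.png");b=cv2.imread("pics/hr.png");cv2.imwrite("pics/hlr.png",cv2.resize(np.hstack([a,b]),(800,400)))
E
```

```text
0.0365 0.01 [193.8 208.4] [310.2 208.4]
0.0365 0.015 [193.3 200.9] [310.7 200.9]
0.0365 0.02 [192.8 193.3] [311.1 193.3]
0.0365 0.025 [192.3 185.6] [311.6 185.5]
0.0365 0.03 [191.8 177.7] [312.1 177.7]
0.038 0.01 [191.4 208.4] [312.6 208.4]
0.038 0.015 [190.9 200.9] [313.1 200.9]
0.038 0.02 [190.3 193.3] [313.6 193.3]
0.038 0.025 [189.8 185.6] [314.1 185.5]
0.038 0.03 [189.3 177.7] [314.6 177.7]
```

View pics/hlr.png

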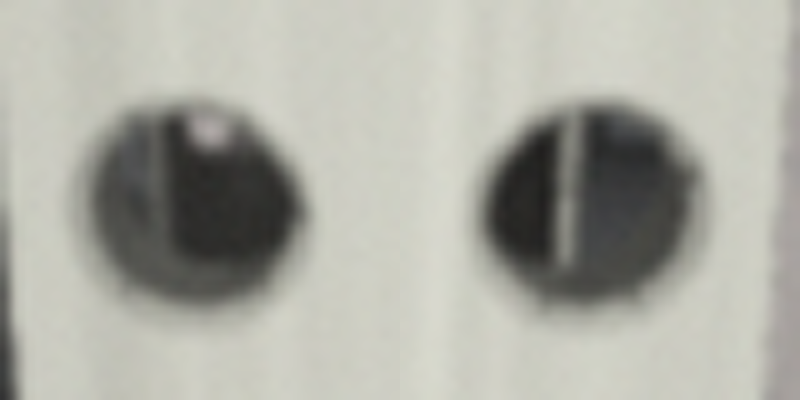

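Through the holes, the casting rim shows the plate sitting about 1.4 mm too far along fixture +x. I'll correct that and check again.

Request:
{"api": "play_rows", "payload": {"motion": [[[1, 0.03, -0.13, 0.2, 0, 0, 0], [1, 0.03, -0.13, 0.2, 0, 0, 0], [1, 0.03, -0.13, 0.2, 0, 0, 0]]]}}

```text
t: 8.48
tool_pos: [0.5375, 0.0333, 0.0926]
tool_rot: [1.882, 2.514, 0.002]
contact_force: [0.2, -0.7, -3.0]
opening: 0.0293
```

Run:
```python
from h import *
p,_=tool();print(p,ctrl.get_obs()["contact_force"])
d=ctrl.get_image("wrist");crop(d,175,160,40,40,10,"pics/hl.png");crop(d,295,160,40,40,10,"pics/hr.png")
a=cv2.imread("pics/hl.png");b=cv2.imread("pics/hr.png");cv2.imwrite("pics/hlr2.png",np.hstack([a,b]))
t=np.array([.5387,.0332]);th=np.radians(16.35);c,s=np.cos(th),np.sin(th)
F=lambda x,y,z:proj(d,[t[0]+c*x-s*y,t[1]+s*x+c*y,z])
for x in(-.029,.029): print(F(x,.04,p[2]-.0054),F(x,.04,.074))
print(F(-.0368,.03,.052),F(.0368,.03,.052))
```

```text
[0.53746371 0.03331417 0.09264693] [ 0.20428867 -0.74245005 -2.96321977]
[194.59974184 179.43918132] [198.96137881 172.37000749]
[313.71654211 179.40354722] [309.19464608 172.34111925]
[192.76796039 178.9689799 ] [315.13656907 178.93267528]
```

View pics/hlr2.png

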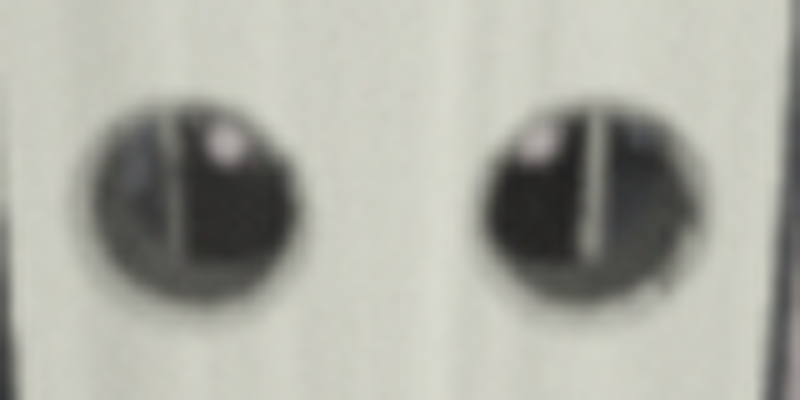

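Both stud tips are visible now. The mean offset leaves about 0.5 mm in tool −y and 0.3 mm in −x, so I'll apply those and start lowering.

Request:
{"api": "play_rows", "payload": {"motion": [[[1, -0.03, -0.05, 0.1, 0, 0, 0], [1, -0.03, -0.05, 0.4, 0, 0, 0], [1, -0.03, -0.05, 0.7, 0, 0, 0], [1, -0.03, -0.05, 1.0, 0, 0, 0], [1, -0.03, -0.05, 1.3, 0, 0, 0], [1, -0.03, -0.05, 1.4, 0, 0, 0], [1, -0.03, -0.05, 1.4, 0, 0, 0]]]}}

```text
t: 9.4
tool_pos: [0.5371, 0.0329, 0.0786]
tool_rot: [1.883, 2.514, 0.002]
contact_force: [-1.2, -0.1, -2.8]
opening: 0.0293
```

Run:
```python
from h import *
p,_=tool();o=ctrl.get_obs();print(p,o["contact_force"],o["wrist_torque"])
d=ctrl.get_image("wrist");crop(d,165,130,180,130,4.4,"pics/w7.png")
```

```text
[0.53707861 0.03288634 0.07857155] [-1.18630746 -0.14071663 -2.78521355] [ 0.03665365 -0.03613166  0.00513938]
```

View pics/w7.png

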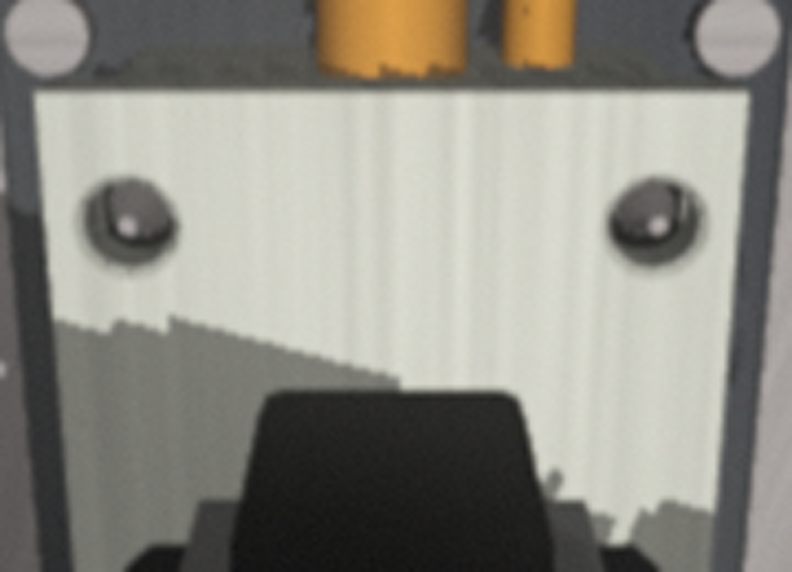

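The studs are centred in both front holes and there is no contact force. I'll lower onto the seat.

Request:
{"api": "play_rows", "payload": {"motion": [[[1, -0.02, -0.01, 0.3, 0, 0, 0], [1, -0.02, -0.01, 0.6, 0, 0, 0], [1, -0.02, -0.01, 0.9, 0, 0, 0], [1, -0.02, -0.01, 1.1, 0, 0, 0], [1, -0.02, -0.01, 1.2, 0, 0, 0], [1, -0.02, -0.01, 1.3, 0, 0, 0], [1, -0.02, -0.01, 1.35, 0, 0, 0], [1, -0.02, -0.01, 1.35, 0, 0, 0]]]}}

```text
t: 10.45
tool_pos: [0.5373, 0.0327, 0.0654]
tool_rot: [1.882, 2.514, 0.002]
contact_force: [0.2, -0.2, -0.8]
opening: 0.0291
```

Request:
{"api": "play_rows", "payload": {"motion": [[[1, 0, 0, 0.05, 0, 0, 0], [1, 0, 0, 0.1, 0, 0, 0], [1, 0, 0, 0.1, 0, 0, 0]]]}}

```text
t: 10.82
tool_pos: [0.5373, 0.0327, 0.0653]
tool_rot: [1.882, 2.514, 0.002]
contact_force: [-3.4, -0.5, 6.0]
opening: 0.0292
```

Run:
```python
from h import *
p,_=tool();o=ctrl.get_obs();print(p,o["contact_force"],o["wrist_torque"])
d=ctrl.get_image("wrist");crop(d,0,0,512,384,1.5,"pics/w8.png")
e=ctrl.get_image("side");crop(e,220,140,90,90,6,"pics/d8.png")
```

```text
[0.53732136 0.03265524 0.06530402] [-3.35687504 -0.52981631  6.04842651] [0.05524441 0.89169692 0.08226696]
```

View pics/w8.png

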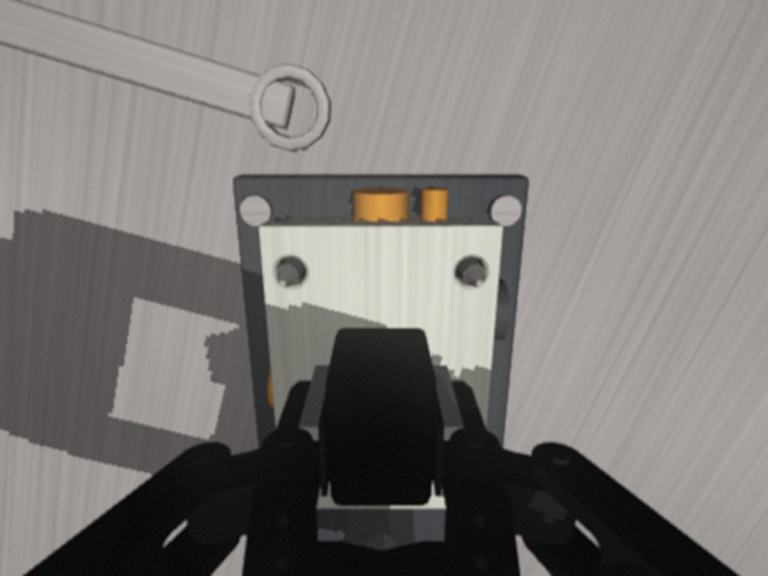

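View pics/d8.png

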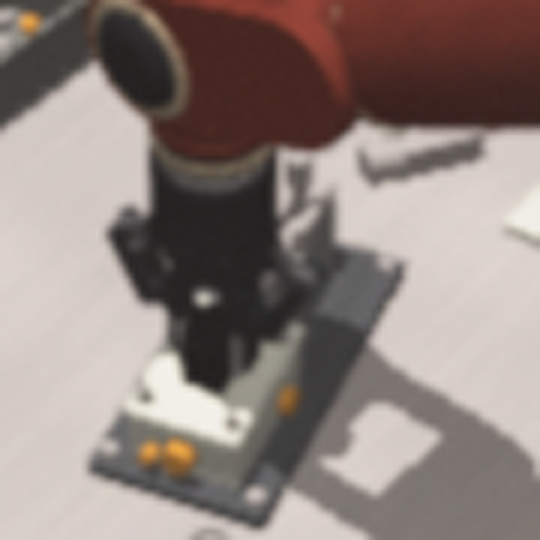

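The plate is seated. Contact came at TCP 0.0653, which puts its underside at 52 mm, and the studs stand through it. I'll release, rise and look at the bolt.

Request:
{"api": "play_rows", "payload": {"motion": [[[0.2, 0, 0, 0, 0, 0, 0], [-0.6, 0, 0, 0, 0, 0, 0], [-1, 0, 0, 0, 0, 0, 0], [-1, 0, 0, 0, 0, 0, 0], [-1, 0, 0, 0, 0, 0, 0], [-1, 0, 0, -2, 0, 0, 0], [-1, 0, 0, -6, 0, 0, 0], [-1, -1, 0, -11, 0, 0, 0], [-1, -3, 0, -16, 0, 0, 0], [-1, -5, 0, -20, 0, 0, 0], [1, -6, 0, -20, 0, 0, 0], [1, -6, 0, -20, 0, 0, 0], [1, -6, 0, -20, 0, 0, 0], [1, -6, 0, -20, 0, 0, 0]]]}}

```text
t: 12.68
tool_pos: [0.5532, -0.0243, 0.2636]
tool_rot: [-1.881, -2.514, 0.0]
contact_force: [-0.2, -1.3, -0.1]
opening: 0.0124
```

Run:
```python
from h import *
p,_=tool();o=ctrl.get_obs();print(p,o["contact_force"],o["opening"])
d=ctrl.get_image("wrist");crop(d,0,0,512,384,1.5,"pics/w9.png");crop(d,190,100,130,150,4,"pics/w9b.png")
```

```text
[ 0.55318484 -0.02434018  0.26360743] [-0.21910161 -1.31586614 -0.14271725] 0.012448148316909548
```

View pics/w9.png

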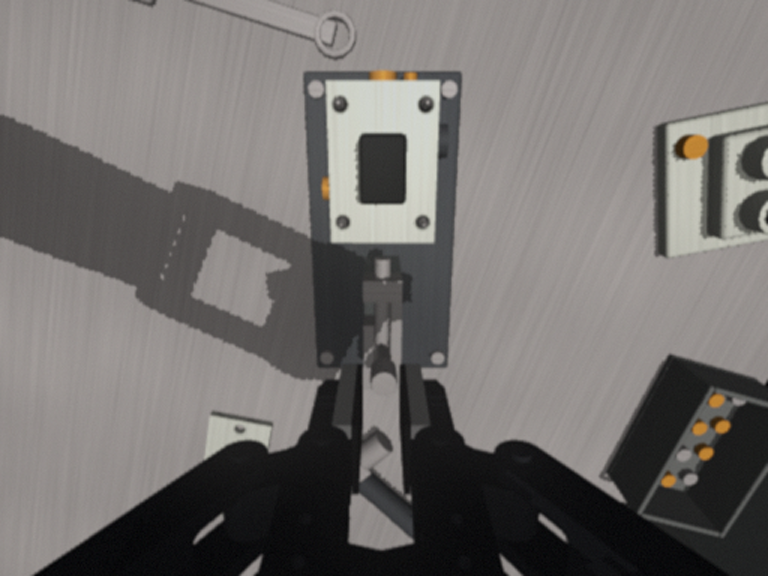

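View pics/w9b.png

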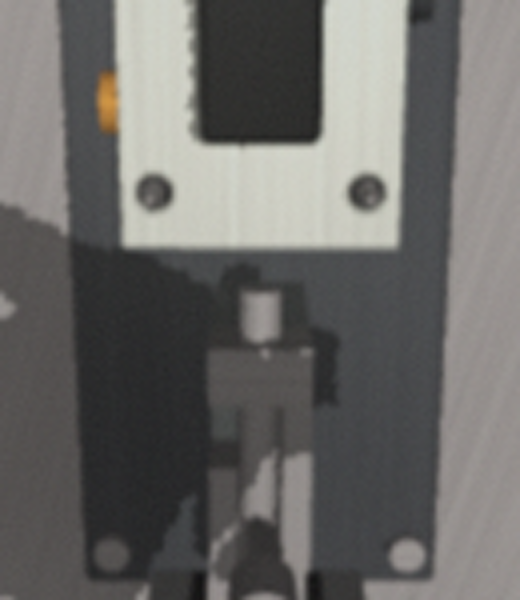

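All four studs show through the plate holes. The knob top is at (256,252).

```bash
cat >> h.py <<'E'
FT=np.array([.5382,.033]);FTH=16.35
def fx(x,y,z):
    c,s=np.cos(np.radians(FTH)),np.sin(np.radians(FTH));return np.array([FT[0]+c*x-s*y,FT[1]+s*x+c*y,z])
def inv(p):
    c,s=np.cos(np.radians(FTH)),np.sin(np.radians(FTH));q=np.array(p)[:2]-FT;return np.array([c*q[0]+s*q[1],-s*q[0]+c*q[1]])
E
python3 - <<'E'
from h import *
d=ctrl.get_image("wrist")
print("knob",inv(onz(d,255.7,252,.128)),"plate corner mid",inv((onz(d,220.3,161.5,.06)+onz(d,289.7,161.5,.06))/2))
print("tcp",inv(tool()[0]))
goal(fx(0,-.178,.2),FTH);goal(fx(0,-.178,.1),FTH)
E
```

```text
knob [ 0.00130781 -0.1323925 ] plate corner mid [ 0.00068798 -0.05685157]
tcp [-0.0014973  -0.05948933]
alt [-0. -0.  0.]
alt [ 1.0e-01 -0.0e+00 -1.8e+02]
shift cm [-11.85   0.14   6.43] turn [-0.   -0.03  0.04]
alt [-0. -0.  0.]
alt [ 1.0e-01 -0.0e+00 -1.8e+02]
shift cm [-11.86   0.14  16.43] turn [-0.   -0.03  0.04]
```

Request:
{"api": "play_rows", "payload": {"motion": [[[1, -6, 0.1, 2, 0, 0, 0], [1, -11.9, 0.1, 4, 0, 0, 0], [1, -11.9, 0.1, 8, 0, 0, 0], [1, -11.9, 0.1, 13, 0, 0, 0], [1, -11.9, 0.1, 16.4, 0, 0, 0], [1, -11.9, 0.1, 16.4, 0, 0, 0], [1, -11.9, 0.1, 16.4, 0, 0, 0]]]}}

```text
t: 13.65
tool_pos: [0.589, -0.1385, 0.1019]
tool_rot: [1.881, 2.514, 0.002]
contact_force: [1.3, -0.2, -0.1]
opening: -0.0001
```

Run:
```python
from h import *
p,_=tool();o=ctrl.get_obs();print(p,inv(p),o["contact_force"],o["opening"])
d=ctrl.get_image("wrist");crop(d,0,0,512,384,1.5,"pics/w10.png")
e=ctrl.get_image("side");crop(e,220,120,100,100,6,"pics/d10.png")
goal(fx(0,-.121,.1),FTH)
```

```text
[ 0.58902914 -0.13845023  0.10192173] [ 0.00050965 -0.17882539] [ 1.31299417 -0.16160939 -0.07634953] -8.675225854927124e-05
alt [0.2 0.1 0.1]
alt [  -0.2    0.3 -179.9]
shift cm [ 5.83 -0.1   0.29] turn [0.2  0.12 0.05]
```

View pics/w10.png

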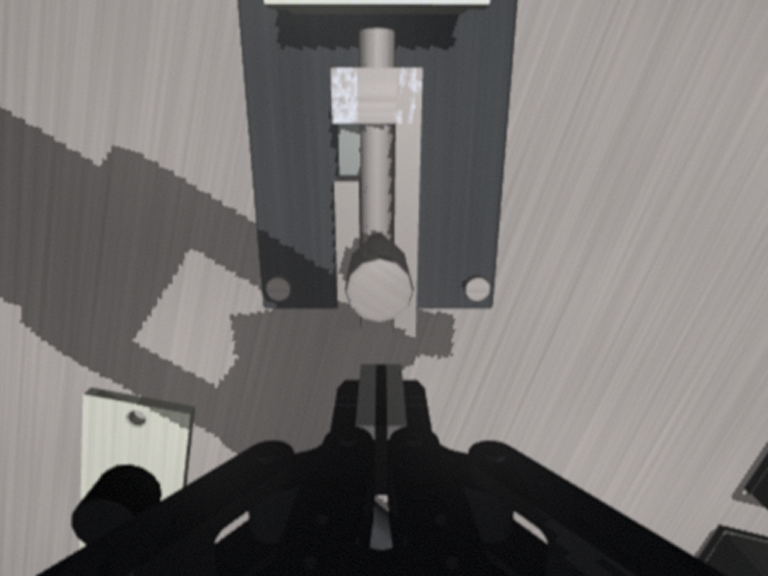

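View pics/d10.png

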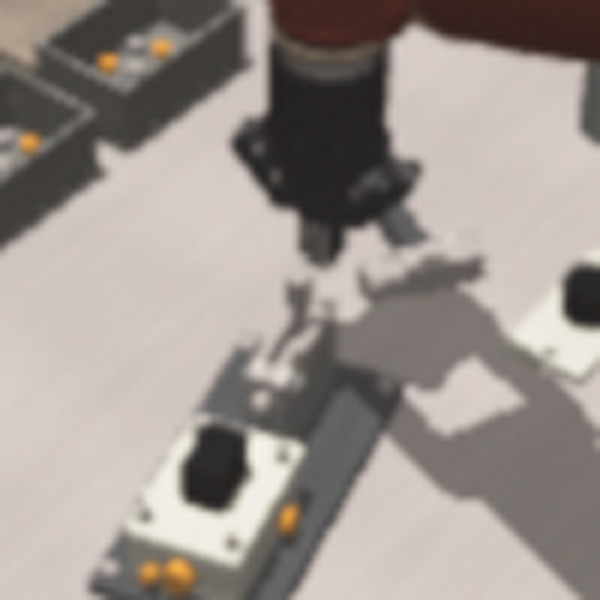

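Request:
{"api": "play_rows", "payload": {"motion": [[[1, 0.8, 0, 0.2, 0, 0, 0], [1, 1.6, 0, 0.2, 0, 0, 0], [1, 2.2, 0, 0.2, 0, 0, 0], [1, 2.7, 0, 0.2, 0, 0, 0], [1, 3.2, 0, 0.2, 0, 0, 0], [1, 3.7, 0, 0.2, 0, 0, 0], [1, 4.2, 0, 0.2, 0, 0, 0], [1, 4.7, 0, 0.2, 0, 0, 0], [1, 5.2, 0, 0.2, 0, 0, 0], [1, 5.5, 0, 0.2, 0, 0, 0], [1, 5.5, 0, 0.2, 0, 0, 0]]]}}

```text
t: 15.12
tool_pos: [0.574, -0.0855, 0.1007]
tool_rot: [1.88, 2.513, 0.003]
contact_force: [0.1, -0.1, 0.5]
opening: -0.0001
```

Run:
```python
from h import *
p,_=tool();o=ctrl.get_obs();print(p,inv(p),o["contact_force"],o["opening"])
d=ctrl.get_image("wrist");crop(d,0,0,512,384,1.5,"pics/w11.png")
```

```text
[ 0.57397462 -0.08545765  0.10072267] [ 0.00098157 -0.12373793] [ 0.06442674 -0.06805741  0.53926526] -0.0001172242063563149
```

View pics/w11.png

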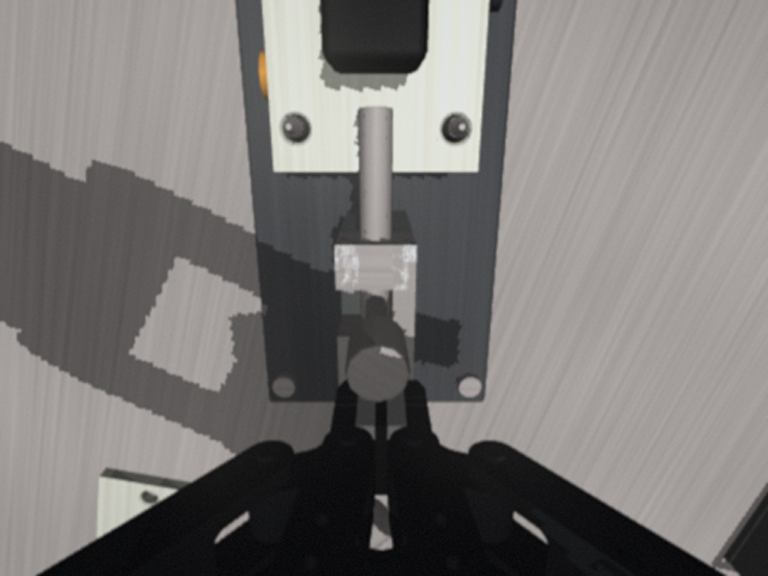

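The rod is now over the plate's edge. I'll push gently to the stop.

Request:
{"api": "play_rows", "payload": {"motion": [[[1, 0.2, 0, 0, 0, 0, 0], [1, 0.35, 0, 0, 0, 0, 0], [1, 0.45, 0, 0, 0, 0, 0], [1, 0.5, 0, 0, 0, 0, 0], [1, 0.5, 0, 0, 0, 0, 0]]]}}

```text
t: 15.8
tool_pos: [0.5727, -0.0816, 0.1006]
tool_rot: [1.879, 2.512, 0.001]
contact_force: [1.5, -5.3, -0.3]
opening: -0.0002
```

Request:
{"api": "play_rows", "payload": {"motion": [[[1, 0.15, 0, 0, 0, 0, 0], [1, 0.25, 0, 0, 0, 0, 0], [1, 0.25, 0, 0, 0, 0, 0]]]}}

```text
t: 16.18
tool_pos: [0.5727, -0.0814, 0.1007]
tool_rot: [1.877, 2.508, -0.003]
contact_force: [3.5, -9.5, -1.2]
opening: -0.0001
```

Run:
```python
from h import *
p,_=tool();o=ctrl.get_obs();print(p,inv(p),o["contact_force"])
```

```text
[ 0.5726722  -0.08140421  0.10073563] [ 0.00087288 -0.11948177] [ 3.48220047 -9.46096806 -1.17091152]
```

Request:
{"api": "play_rows", "payload": {"motion": [[[1, -1.5, 0, 0, 0, 0, 0], [1, -2, 0, -2, 0, 0, 0], [1, -2, 1.5, -5.5, 0, 0, 0], [1, -1, 4.4, -5.5, 0, 0, 0], [1, 2, 4.4, -5, 0, 0, 0], [1, 2, 4.4, -2, 0, 0, 0], [1, 2, 4.4, 0, 0, 0, 0], [1, 2, 4.4, 0.2, 0, 0, 0], [1, 2, 4.4, 0.2, 0, 0, 0]]]}}

```text
t: 17.3
tool_pos: [0.6097, -0.0502, 0.0995]
tool_rot: [1.877, 2.507, -0.002]
contact_force: [-0.1, -0.3, -0.2]
opening: 0.0002
```

Run:
```python
from h import *
p,_=tool();o=ctrl.get_obs();print(p,inv(p),o["contact_force"])
d=ctrl.get_image("wrist");crop(d,0,0,512,384,1.5,"pics/w12.png")
goal(fx(-.0155,-.1,.097),FTH)
```

```text
[ 0.60968154 -0.05017213  0.09947191] [ 0.04517752 -0.099931  ] [-0.07251917 -0.3280302  -0.20129725]
alt [0.3 0.5 0. ]
alt [  -0.8    0.5 -180. ]
shift cm [ 0.02 -6.1   0.26] turn [0.31 0.5  0.01]
```

View pics/w12.png

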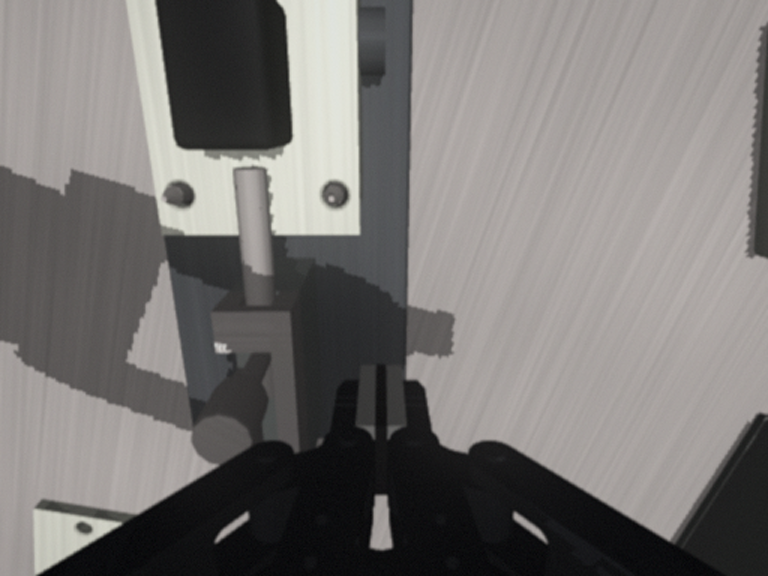

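Request:
{"api": "play_rows", "payload": {"motion": [[[1, 0, -0.8, 0.2, 0, 0, 0], [1, 0, -1.6, 0.2, 0, 0, 0], [1, 0, -2.3, 0.2, 0, 0, 0], [1, 0, -3.0, 0.2, 0, 0, 0], [1, 0, -3.7, 0.2, 0, 0, 0], [1, 0, -4.4, 0.3, 0, 0, 0], [1, 0, -5.1, 0.4, 0, 0, 0], [1, 0, -5.8, 0.4, 0, 0, 0], [1, 0, -6.3, 0.4, 0, 0, 0], [1, 0, -6.3, 0.4, 0, 0, 0]]]}}

```text
t: 18.6
tool_pos: [0.5491, -0.068, 0.0953]
tool_rot: [1.877, 2.507, -0.002]
contact_force: [1.0, 0.0, -0.9]
opening: -0.0001
```

Run:
```python
from h import *
p,_=tool();o=ctrl.get_obs();print(p,inv(p),o["contact_force"])
d=ctrl.get_image("wrist");crop(d,0,0,512,384,1.5,"pics/w13.png")
e=ctrl.get_image("scene");crop(e,210,160,90,90,6,"pics/s13.png")
goal(fx(-.048,-.1,.09),FTH)
```

```text
[ 0.54906332 -0.06803907  0.09531068] [-0.01801891 -0.10001112] [ 0.99134972  0.00747077 -0.91028502]
alt [0.3 0.5 0. ]
alt [  -0.8    0.4 -180. ]
shift cm [ 0.01 -3.02  0.53] turn [0.26 0.48 0.01]
```

View pics/w13.png

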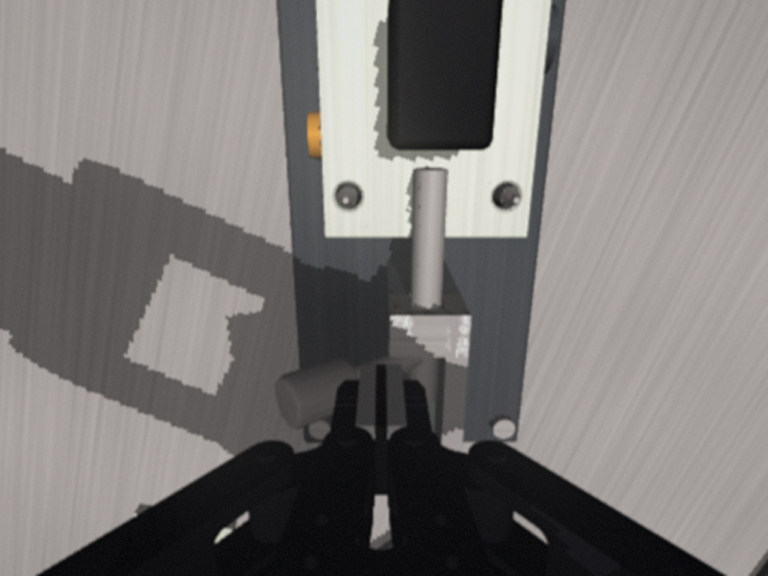

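View pics/s13.png

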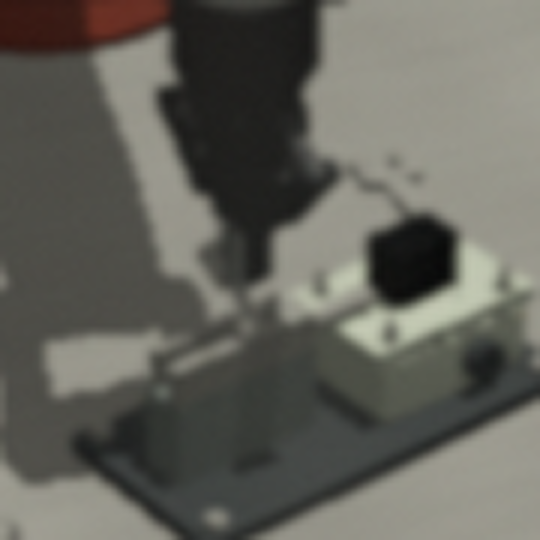

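The handle has turned by about 60°. I'll lift over the knob and press it down.

Request:
{"api": "play_rows", "payload": {"motion": [[[1, 0, 0.3, -1.5, 0, 0, 0], [1, 0, -1, -3, 0, 0, 0], [1, 0, -3, -3, 0, 0, 0], [1, 0, -3.0, -2, 0, 0, 0], [1, 0, -3.0, -1, 0, 0, 0], [1, 0, -3.0, -0.4, 0, 0, 0], [1, 0, -3.0, 0.2, 0, 0, 0], [1, 0, -3.0, 0.7, 0, 0, 0], [1, 0, -3.0, 1.1, 0, 0, 0], [1, 0, -3.0, 1.5, 0, 0, 0], [1, 0, -3.0, 1.7, 0, 0, 0], [1, 0, -3.0, 1.7, 0, 0, 0]]]}}

```text
t: 20.2
tool_pos: [0.5209, -0.0764, 0.0781]
tool_rot: [1.877, 2.508, -0.002]
contact_force: [0.6, -0.4, -0.7]
opening: -0.0003
```

Run:
```python
from h import *
p,_=tool();o=ctrl.get_obs();print(p,inv(p),o["contact_force"])
```

```text
[ 0.52086927 -0.0763865   0.07813132] [-0.04742263 -0.10008424] [ 0.57355195 -0.44543472 -0.73207127]
```

Request:
{"api": "play_rows", "payload": {"motion": [[[1, 0, 0, 0.1, 0, 0, 0], [1, 0, 0, 0.2, 0, 0, 0], [1, 0, 0, 0.3, 0, 0, 0], [1, 0, 0, 0.35, 0, 0, 0], [1, 0, 0, 0.35, 0, 0, 0]]]}}

```text
t: 20.82
tool_pos: [0.5213, -0.0766, 0.0764]
tool_rot: [1.876, 2.507, -0.002]
contact_force: [-4.2, -0.3, 9.6]
opening: 0.0002
```

Run:
```python
from h import *
p,_=tool();o=ctrl.get_obs();print(p,inv(p),o["contact_force"])
d=ctrl.get_image("wrist");crop(d,0,0,512,384,1.5,"pics/w14.png")
```

```text
[ 0.52131795 -0.0766055   0.07636123] [-0.04705374 -0.10042068] [-4.19442723 -0.33063689  9.61188214]
```

View pics/w14.png

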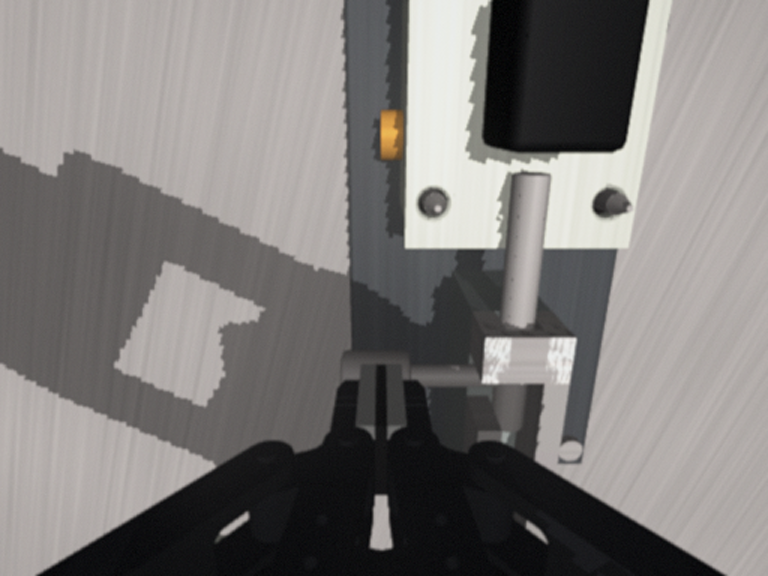

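Request:
{"api": "play_rows", "payload": {"motion": [[[1, 0, 0, 0.15, 0, 0, 0], [1, 0, 0, 0.2, 0, 0, 0], [1, 0, 0, 0.2, 0, 0, 0]]]}}

```text
t: 21.25
tool_pos: [0.5215, -0.077, 0.0763]
tool_rot: [1.876, 2.508, -0.003]
contact_force: [-6.2, -0.5, 10.9]
opening: 0.0003
```

Request:
{"api": "play_rows", "payload": {"motion": [[[1, 0, 0, -3, 0, 0, 0], [1, 0, 0, -8, 0, 0, 0], [1, -2, 1, -13, 0, 0, 0], [1, -5, 3, -17, 0, 0, 0], [1, -5, 3, -17, 0, 0, 0], [1, -5, 3, -17, 0, 0, 0]]]}}

```text
t: 22.0
tool_pos: [0.5627, -0.1149, 0.2458]
tool_rot: [1.877, 2.509, -0.004]
contact_force: [-0.1, -0.1, -0.4]
opening: 0.0003
```

Run:
```python
from h import *
p,_=tool();o=ctrl.get_obs();print(p,inv(p),o["contact_force"])
d=ctrl.get_image("wrist");crop(d,0,0,512,384,1.5,"pics/w15.png")
e=ctrl.get_image("side");crop(e,220,140,90,90,6,"pics/d15.png")
s=ctrl.get_image("scene");crop(s,0,0,512,384,1.5,"pics/s15.png")
```

```text
[ 0.56272069 -0.11488015  0.2457816 ] [-0.01809981 -0.14880256] [-0.08339106 -0.09782351 -0.38355166]
```

View pics/w15.png

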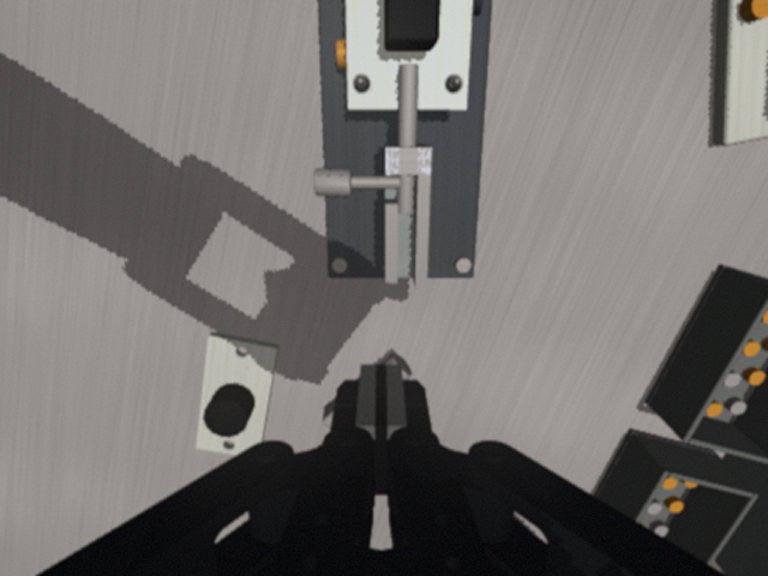

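View pics/d15.png

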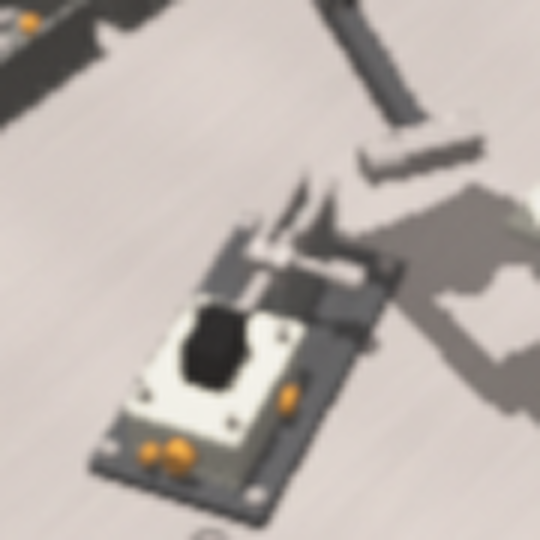

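View pics/s15.png

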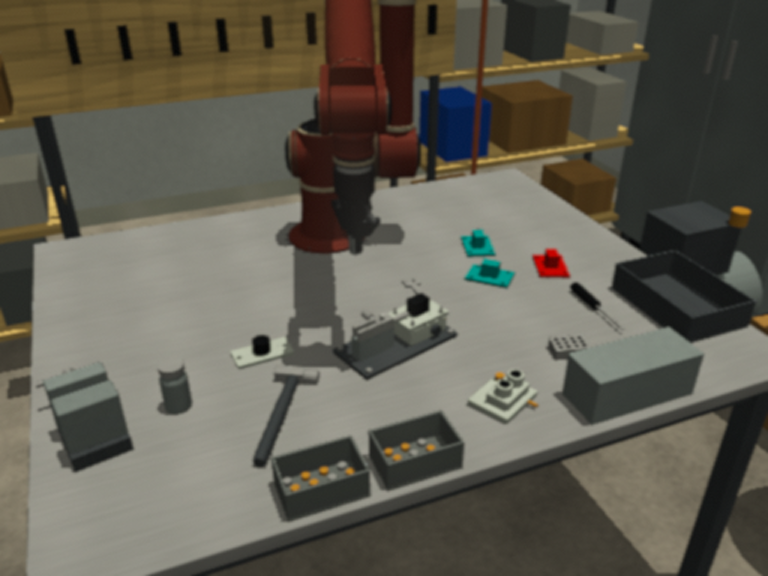

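The handle points along −x through the notch, with the knob at (222,121) and the rod lying over the plate. One last position check, then I'll hand in.

Run:
```python
from h import *
d=ctrl.get_image("wrist")
print("knob top line",inv(onz(d,222,121,.077)),"rod end",inv(onz(d,272.5,43.5,.074)))
print(ctrl.finish_job())
```

```text
knob top line [-0.04780848 -0.09901721] rod end [-0.00081244 -0.03128812]
the job is handed in; nothing more can be done
None
```

The job is done and handed in at about 22 s, well inside the 66 s limit. The cover plate is seated on the four studs, the bolt is fully across, and its handle is down in the keeper notch.

- **Plate:** I lowered it under control and it made contact at TCP z = 0.0653 m, which puts its underside on the 52 mm seat. All four studs show through its holes. My first estimate of where to place it was about 1.5–2 mm off along the fixture's x axis. Looking through the holes before lowering showed this, so I corrected it.
- **Bolt:** I pushed it until it stopped moving at about 10 N. The last picture puts the handle at y ≈ −99 mm, against −100 mm for fully across. The rod's end lies over the plate's edge.
- **Handle:** I pressed it down from above until it stopped at about 11 N, with the fingertips at 76 mm, about where the knob's top should be. In the last pictures it points along −x through the notch.
- **Letting go:** The gripper is clear of everything, the contact force reads about zero, and the other parts and tools look unmoved in the last pictures.

No check failed at the end.

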